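# Load the drying tray onto the free runner pair

## Task

Take the steel tray of slides by its black handle and load it, kept level, into the green-barred bay of the drying rack, on the one runner pair there that is still free. Slide it in past the drag of the spring clips until you feel it bear firmly on the end buffers, without ramming or forcing it, then let go and take the hand away. Leave the other trays and the bottle where they are.

Things in the scene. Friction and masses are not known exactly. Their poses are not given: they have to be found in the camera images.
- tray: Steel tray of slides to load, 165 mm long (x), 150 wide (y), 0.22 to 0.36 kg, on the bench. Origin: centre of its underside; x runs away from the handle, z up. A 3 mm flange all round, underside 20 mm above the origin; the side flanges ride in the runners. Below it the pan is 141 x 122 mm. The far edge is at x = 82.5. The slides are fixed in it. Carry it level, within 20 degrees.
- grip (a point): Middle of the tray's black handle, on the tray at x = -115, y = 0, z = 26 mm; same axes as the tray. The handle is a straight bar along the tray's x, 14 mm wide (y), 16 mm high (z 18 to 34), from x = -82 to its free end face at x = -138 mm. Pinch it across its width from above; its end can also be pushed.
- rack: Open drying rack fixed on the bench, 375 mm wide, 260 high, white posts, two bays. Origin: on the bench under the front middle of the GREEN bay (green bars on top); x points into the rack, y left, z up. The grey-barred bay's middle is at y = 190. Each bay has three runner pairs, x = 0 to 180 mm. Posts and top bars (z 244 to 259) begin at x = 20; only flared runner mouths reach out to x = -15.
- pair_low (a point): The lowest runner pair of the green bay: this point lies midway between its two runners, at their front ends (x = 0 of the rack) and at the height of their ledges, 75 mm above the bench. Same axes as the rack. A tray lying on this pair has its origin 55 mm above the bench. Runners are channels 10 mm high inside, 154 mm between their webs, ledges 12 mm wide.
- pair_mid (a point): The middle runner pair of the green bay: this point lies midway between its two runners, at their front ends (x = 0 of the rack) and at the height of their ledges, 130 mm above the bench. Same axes as the rack. A tray lying on this pair has its origin 110 mm above the bench. In the green bay one pair is free, two hold blue trays.
- pair_top (a point): The highest runner pair of the green bay: this point lies midway between its two runners, at their front ends (x = 0 of the rack) and at the height of their ledges, 185 mm above the bench. Same axes as the rack. A tray lying on this pair has its origin 165 mm above the bench. On every pair leaf spring clips press the tray's edges from x = 108 mm on: 4 to 12 N of drag.
- stops: End stops at the back of the green bay's runners, part of the rack, same origin and axes. Black rubber buffers are screwed through tabs; their faces lie between x = 147 and 165 mm, set differently for each pair and each time (both sides alike); no reading tells it, it must be felt. The tray is home with its origin between x = 64 and 82 mm. They are hard: force rises steeply over the clips' drag.
- low_tray: Pale blue plastic slide tray without a handle, 165 x 150 x 23 mm, shaped like the steel one, already home on the lowest runner pair of one of the two bays (origin: centre of its underside, 55 mm above the bench; x points to the rack's back). Its clips hold it. Bystander: leave it there.
- mid_tray: Pale blue plastic slide tray without a handle, 165 x 150 x 23 mm, shaped like the steel one, already home on the middle runner pair of one of the two bays (origin: centre of its underside, 110 mm above the bench; x points to the rack's back). Its clips hold it. Bystander: leave it there.
- top_tray: Pale blue plastic slide tray without a handle, 165 x 150 x 23 mm, shaped like the steel one, already home on the highest runner pair of one of the two bays (origin: centre of its underside, 165 mm above the bench; x points to the rack's back). Its clips hold it. Bystander: leave it there.
- bottle: White reagent bottle with a blue cap, 64 mm across, 150 mm high, standing on the bench (origin: centre of its foot). Bystander.

How it is judged:
By the outcome, as a careful person would: the job done as asked, in the order asked, and still so for the second after the job is handed in, with the robot touching nothing.
It also fails if it takes over 64 s, if anything falls off the work surface, if the arm or the gripper's body presses on something with over 40 N, if the wrist force passes 120 N, or if a joint passes its speed limit or range.

## Robot

A 6-joint arm with a two-finger parallel gripper is mounted at the origin on the work surface. World frame = base frame: x ahead of the robot, y to its left, z up, the work surface at z = 0. Lengths are in m, angles in rad, forces in N, time in s.
With the tool pointing down it reaches from about 0.3 to 0.85 m from the base axis. Payload 5.4 kg.
Tool frame: the origin (TCP) lies midway between the tips of the shut fingers; the grasp point (between the pads) lies pinch_z behind it (pinch_z is the distance from the TCP to the grasp point, in m); z points along the fingers, y is the line along which they close (so a half turn about z gives the same grasp; the last joint's range is limited). The gripper opens to 85 mm and grips with 20 to 120 N. Pads are 22 mm wide; open, the fingers measure 114 mm over their backs; the gripper's body (76 mm by 85 mm) begins 54 mm behind the grasp point. The pads swing forward as they close: fully open they stand 13 mm farther back than shut.
Start: joints at [1.107, 0.158, 1.597, -0, 1.386, -0.21], TCP at [0.144, 0.557, 0.231] pointing down, gripper open.
Joint ranges: [-2.91, 2.91], [-0.94, 2.29], [0.18, 2.7], [-1.29, 4.43], [0.17, 2.64], [-3, 3]. Speed limits (rad/s): [2.57, 2.57, 3.14, 3.14, 3.14, 3.14].

## Interface

Orientations are given as a rotation vector (axis times angle).
In Python, from plant import get_obs, read_camera, camera_info, close_job, pinch_z gives the robot as it stands.
- The arm moves only by the tool move_arm, never from a script. Its argument "series" is a list of rows, each an object of numbers: "dx", "dy", "dz": the shift along the tool's x, y, z in m; "rx", "ry", "rz": the turn, a rotation vector about the tool's x, y, z in degrees. In form: [{"dx": .., "dy": .., "dz": .., "rx": .., "ry": .., "rz": ..}, ...]. A call has 1 to 12 rows; each row shifts and turns the commanded pose from where the row before left it, along the tool's axes as they then stand; what a row does not reach is not made up. A row lasts 1/10 s, in which the tool goes at most 50 mm and 8.59 degrees, less where a joint would pass 70% of its speed; a pose out of reach is approached as far as the arm can. A call is refused whole if a number of a shift passes 0.05 or a number of a turn 8.59, either way. A call with a gripper value outside its range is refused whole. "claw" is the opening, from 0 (shut) to 1 (fully open), set as the call begins (left out, the last holds). The fingers move at their own pace and stop on an object; "squeeze" is the grip in N (left out, the last holds). Time passes only in rows, so rows that do not move let the fingers close. It gives the time, the measured TCP pose, the force, the opening and the grip force at its end, in the units of the state.
- get_obs(): the state, without advancing time (a new reading comes with each control period).
- read_camera(name): name is "scene" or "top"; returns the picture (384x512x3 uint8, blue, green, red); there is no depth.
- camera_info(name): a dict with "mtx" (3x3 intrinsics, pixels), "distortion" ([k1, k2, p1, p2, k3] as OpenCV has them; the pictures are not rectified), "R" (3x3) and "t" (3): a world point X has camera coordinates R X + t. Camera axes: x right, y down, z forward; pixel columns grow to the right and rows downward; lengths in m; the calibration is good to about 2 mm. A picture is of the moment at which its call begins. camera_info takes no time and is no camera call.
- close_job(): hands the job in; it is judged then, once.
The state is a dict: "time_s": time; "joint_positions": joint angles; "qvel": joint speeds; "tau": joint torques, N m; "tcp_pos": TCP position; "ee_rot": TCP orientation; "force": force on the tool from outside, world axes, zero at the start; "ft_torque": the same for the moment, N m; "opening": finger opening in m; "finger_force": force on a finger pad.
Only numpy, scipy, OpenCV 4.12 (cv2) and the standard library are available. Lean on these libraries where they do the work, as an engineer would, in place of code of your own. Each camera call takes 0.05 s, during which the arm holds its last target. There are 200 camera calls.

## Working session

There is one attempt and no reset: what is moved stays moved. The work goes in short steps, Python scripts to look and compute and a tool call to move; the robot and the scene stay as the last step left them, time stands still between calls to the robot, and variables do not carry over. Pictures are saved under pics/ and viewed, at most 10 in all, crops included, and the job is handed in when it is done.

Besides the shell and the picture viewer there is one more tool, called after "Request:" as name(argument=value, ...), one argument or row to a line, values as JSON. move_arm: Moves the arm, as the interface text tells. Its arguments: {"type":"object","properties":{"series":{"type":"array","items":{"type":"object","properties":{"dx":{"type":"number"},"dy":{"type":"number"},"dz":{"type":"number"},"rx":{"type":"number"},"ry":{"type":"number"},"rz":{"type":"number"}}}},"claw":{"type":"number"},"squeeze":{"type":"number"}},"required":["series"]}

```bash
mkdir -p pics; ls; python3 - <<'E'
from plant import *
import cv2
for n in("scene","top"):
    cv2.imwrite(f"pics/{n}0.png",read_camera(n)); c=camera_info(n); print(n,c)
print(get_obs(), pinch_z)
E
```

```text
pics
scene {'mtx': array([[368.01117515,   0.        , 257.32327059],
       [  0.        , 368.01117515, 193.96701545],
       [  0.        ,   0.        ,   1.        ]]), 'distortion': array([-0.10092943,  0.        ,  0.        ,  0.        ,  0.        ]), 'R': array([[ 0.87228462,  0.48875822, -0.01532772],
       [ 0.38471597, -0.70527504, -0.59546683],
       [-0.30184957,  0.51351974, -0.80323366]]), 't': array([-0.49340481, -0.13207074,  1.44708844])}
top {'mtx': array([[445.40619832,   0.        , 251.93907816],
       [  0.        , 445.40619832, 196.63845572],
       [  0.        ,   0.        ,   1.        ]]), 'distortion': array([-0.07093479,  0.        ,  0.        ,  0.        ,  0.        ]), 'R': array([[ 0.00666224, -0.99976886,  0.02044117],
       [-0.99115173, -0.00931199, -0.13240667],
       [ 0.13256641, -0.01937818, -0.99098468]]), 't': array([-0.0114102 ,  0.57098665,  1.21554389])}
{'time_s': 0.1, 'joint_positions': array([ 1.10691011e+00,  1.59018088e-01,  1.59812354e+00,  1.69802878e-06,
        1.38621492e+00, -2.10102040e-01]), 'qvel': array([-7.39018807e-05, -2.96903247e-04, -2.26358123e-03, -7.74388808e-04,
       -2.05670005e-03,  3.59940732e-04]), 'tau': array([-2.46861073e-04, -3.96991289e+01, -3.32337248e+01, -1.63330196e-04,
        4.27608858e-03,  4.40984422e-05]), 'tcp_pos': array([0.14413227, 0.55607047, 0.23038872]), 'ee_rot': array([-3.97500662e-01, -3.11575298e+00,  2.61353033e-03]), 'force': array([-1.05957024,  0.78871609, -0.79878871]), 'ft_torque': array([ 0.00773506,  0.05963977, -0.05163014]), 'finger_force': 0.0, 'opening': 0.08522192471539146} 0.0187
```

View pics/scene0.png

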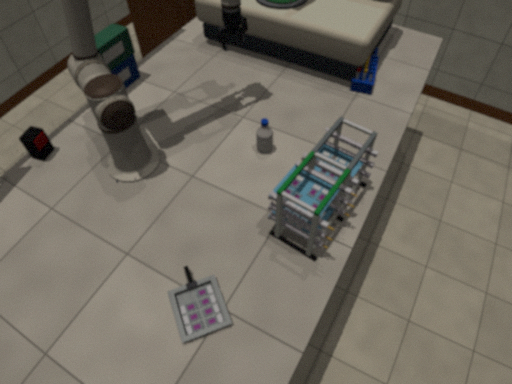

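View pics/top0.png

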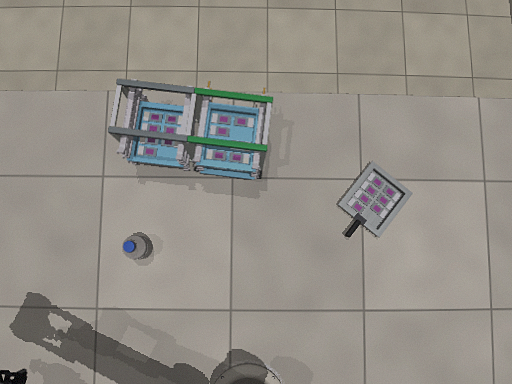

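The scene view shows the rack at about (325,185) with the green bay nearer the camera, the tray at (200,308) and the bottle at (264,137). In the top view the green bars span (190,90)–(270,100) and (188,139)–(267,148). The tray is at (374,199) with its handle end at (348,235), and the bottle is clear of both. I'll enlarge for corner readings.

```bash
python3 - <<'E'
import cv2,numpy as np
t=cv2.imread("pics/top0.png");s=cv2.imread("pics/scene0.png")
def crop(im,x,y,w,h,k,n):
    c=cv2.resize(im[y:y+h,x:x+w],None,fx=k,fy=k,interpolation=cv2.INTER_CUBIC)
    c=cv2.convertScaleAbs(c,alpha=1.3)
    for i in range(0,w,10): cv2.line(c,(i*k,0),(i*k,6 if i%50 else 16),(0,0,255),1)
    for i in range(0,h,10): cv2.line(c,(0,i*k),(6 if i%50 else 16,i*k),(0,0,255),1)
    cv2.imwrite(n,c)
crop(s,260,110,130,150,4,"pics/s_rack.png")
a=t[75:185,180:290]; 
crop(t,180,70,100,120,5,"pics/a.png");crop(t,325,150,100,100,5,"pics/b.png")
a=cv2.imread("pics/a.png");b=cv2.imread("pics/b.png")
a=cv2.resize(a,(400,480));b=cv2.resize(b,(400,400));o=np.zeros((480,800,3),np.uint8);o[:,:400]=a;o[:400,400:]=b;cv2.imwrite("pics/t_ab.png",o)
E
```

```text
(no output)
```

View pics/s_rack.png

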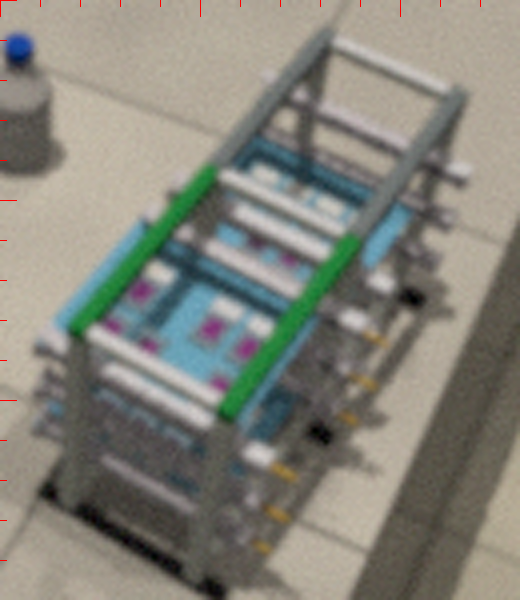

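View pics/t_ab.png

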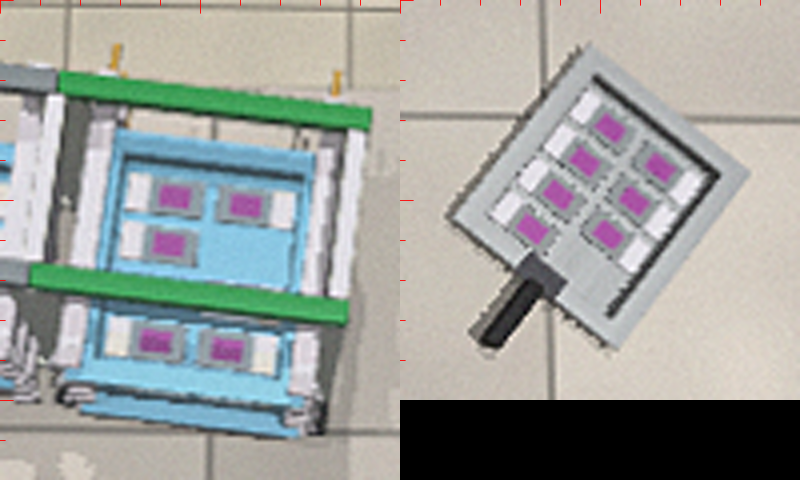

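```bash
cat > h.py <<'E'
import numpy as np,cv2
from plant import camera_info
C={n:camera_info(n) for n in("scene","top")}
def proj(n,P):
    c=C[n];return cv2.projectPoints(np.atleast_2d(np.float64(P)),cv2.Rodrigues(c["R"])[0],c["t"],c["mtx"],c["distortion"])[0][:,0]
def back(n,uv,z):
    c=C[n];p=cv2.undistortPoints(np.float64(uv).reshape(-1,1,2),c["mtx"],c["distortion"])[:,0]
    d=np.c_[p,np.ones(len(p))]@c["R"];o=-c["R"].T@c["t"]
    return o+d*((z-o[2])/d[:,2])[:,None]
E
python3 - <<'E'
from h import *
np.set_printoptions(precision=4,suppress=True)
for n in C: print(n,-C[n]["R"].T@C[n]["t"])
o=np.array([180,70])
b=np.array([(32,265),(30,288),(348,300),(345,323),(60,72),(57,95),(371,108),(370,131)])/4+o
for z in(.259,.244): print(z);print(back("top",b,z))
s=np.array([(75,335),(68,322),(232,418),(222,405),(207,170),(350,236),(362,243),(218,175)])/4+np.array([260,110])
print("scene");print(back("scene",s,.259))
t=np.array([(585,43),(750,173),(617,350),(447,217)])-[400,0]
t=t/4+np.array([325,150]);T=back("top",t,.023);print(T,np.linalg.norm(T-np.roll(T,-1,0),axis=1))
h=np.array([(490,349),(470,335),(540,265),(519,282)])-[400,0]; print(back("top",h/4+np.array([325,150]),.034))
E
```

```text
scene [ 0.918  -0.5951  1.0761]
top [0.4049 0.0175 1.2804]
0.259
[[ 0.6837  0.1491  0.259 ]
 [ 0.6697  0.1499  0.259 ]
 [ 0.6645 -0.0372  0.259 ]
 [ 0.6506 -0.0354  0.259 ]
 [ 0.8032  0.1359  0.259 ]
 [ 0.7887  0.1373  0.259 ]
 [ 0.7829 -0.0508  0.259 ]
 [ 0.7685 -0.0502  0.259 ]]
0.244
[[ 0.6877  0.1511  0.244 ]
 [ 0.6736  0.1519  0.244 ]
 [ 0.6683 -0.038   0.244 ]
 [ 0.6542 -0.0362  0.244 ]
 [ 0.809   0.1376  0.244 ]
 [ 0.7943  0.139   0.244 ]
 [ 0.7885 -0.0518  0.244 ]
 [ 0.7739 -0.0512  0.244 ]]
scene
[[ 0.6626 -0.0437  0.259 ]
 [ 0.6531 -0.036   0.259 ]
 [ 0.7855 -0.0547  0.259 ]
 [ 0.7754 -0.0484  0.259 ]
 [ 0.679   0.1419  0.259 ]
 [ 0.7976  0.1324  0.259 ]
 [ 0.8077  0.1303  0.259 ]
 [ 0.6884  0.1412  0.259 ]]
[[ 0.6818 -0.354   0.023 ]
 [ 0.5874 -0.4729  0.023 ]
 [ 0.459  -0.3707  0.023 ]
 [ 0.5534 -0.2499  0.023 ]] [0.1518 0.164  0.1532 0.1653]
[[ 0.4589 -0.2765  0.034 ]
 [ 0.4686 -0.2625  0.034 ]
 [ 0.5184 -0.3135  0.034 ]
 [ 0.5063 -0.2982  0.034 ]]
```

```bash
cat >> h.py <<'E'
from scipy.optimize import least_squares
def M(p):
    c,s=np.cos(p[2]),np.sin(p[2]);return np.array([[c,-s],[s,c]])
def w(p,P):
    P=np.atleast_2d(np.float64(P));return np.c_[P[:,:2]@M(p).T+p[:2],P[:,2]]
E
cat > ov.py <<'E'
from h import *
np.set_printoptions(precision=4,suppress=True)
o=np.array([180,70]);os=np.array([260,110])
# unknown: x,y,yaw, bar depth, back bar front x
def pts(q):
    d,xb=q[3],q[4]
    T=w(q,[(20,95,244),(20,-92.5,244),(20+d,95,259),(20+d,-92.5,259),(xb,95,244),(xb,-92.5,244),(xb+d,95,259),(xb+d,-92.5,259)]*np.array([1e-3]) if 0 else np.array([(.02,.095,.244),(.02,-.0925,.244),(.02+d,.095,.259),(.02+d,-.0925,.259),(xb,.095,.244),(xb,-.0925,.244),(xb+d,.095,.259),(xb+d,-.0925,.259)]))
    S=w(q,[(.02,-.0925,.259),(.02,.095,.259),(xb+d,-.0925,.259),(xb+d,.095,.259)])
    return np.r_[proj("top",T),proj("scene",S)]
meas=np.r_[np.array([(30,288),(345,323),(32,265),(348,300),(57,95),(370,131),(60,72),(371,108)])/4+o, np.array([(68,322),(207,170),(232,418),(362,243)])/4+os]
r=least_squares(lambda q:(pts(q)-meas).ravel(),[.644,.058,-.106,.012,.14])
q=r.x;print("rack",q,np.degrees(q[2]),"rms",np.sqrt(np.mean(r.fun**2)));print(r.fun.reshape(-1,2))
t=(np.array([(585,43),(750,173),(617,350),(447,217)])-[400,0])/4+np.array([325,150])
L=np.array([(.0825,.075,.023),(.0825,-.075,.023),(-.0825,-.075,.023),(-.0825,.075,.023)])
r=least_squares(lambda p:(proj("top",w(p,L))-t).ravel(),[.57,-.362,-.677]);p=r.x
print("tray",p,np.degrees(p[2]),"rms",np.sqrt(np.mean(r.fun**2)),"grip",w(p,[-.115,0,.026]))
top=cv2.imread("pics/top0.png");sc=cv2.imread("pics/scene0.png")
K=5
def big(im,x,y,ww,h): return cv2.convertScaleAbs(cv2.resize(im[y:y+h,x:x+ww],None,fx=K,fy=K,interpolation=cv2.INTER_CUBIC),alpha=1.3)
A=big(top,185,140,90,50);B=big(sc,262,150,90,110);D=big(top,330,155,90,90)
def poly(im,n,P,off,col): cv2.polylines(im,[np.int32((proj(n,P)-off+.5)*K)],True,col,1)
for z,col in((.055,(0,0,255)),(.11,(0,255,255)),(.165,(255,0,255))):
    F=w(q,np.array([(.073+x,y,z+zz) for x,y,zz in((-.0825,.075,.02),(-.0825,-.075,.02),(.0825,-.075,.02),(.0825,.075,.02))]))
    poly(A,"top",F,(185,140),col);poly(B,"scene",F,(262,150),col)
poly(D,"top",w(p,L),(330,155),(0,255,0))
poly(D,"top",w(p,[(-.082,.007,.034),(-.082,-.007,.034),(-.138,-.007,.034),(-.138,.007,.034)]),(330,155),(0,0,255))
print("scene tray px",proj("scene",w(p,[-.138,0,.034])),proj("scene",w(p,L)))
O=np.zeros((550+1,800,3),np.uint8);O[:550,:450]=B[:550,:450];O[:250,450:]=A[:,:350];O[251:551,450:]=cv2.resize(D,(350,300));cv2.imwrite("pics/ov.png",O)
E
python3 ov.py
```

```text
rack [ 0.6443  0.0576 -0.1117  0.0101  0.1408] -6.400459200732111 rms 0.7141494417155714
[[ 0.878  -0.4539]
 [ 0.1402  0.1612]
 [ 0.2112 -0.4705]
 [ 0.2114  0.2567]
 [ 1.1075 -0.1674]
 [-0.4861 -0.0083]
 [ 0.2924 -0.6551]
 [ 0.1363 -0.3919]
 [ 0.1402  0.2332]
 [-0.2309 -2.1673]
 [-0.0011 -1.2352]
 [-0.3229 -1.4862]]
tray [ 0.5704 -0.3619 -0.6726] -38.53864287945839 rms 0.35719117021668934 grip [[ 0.4804 -0.2902  0.026 ]]
scene tray px [[185.0376 264.5842]] [[232.0309 321.898 ]
 [181.8696 341.5493]
 [167.0226 290.054 ]
 [213.787  272.9021]]
```

View pics/ov.png

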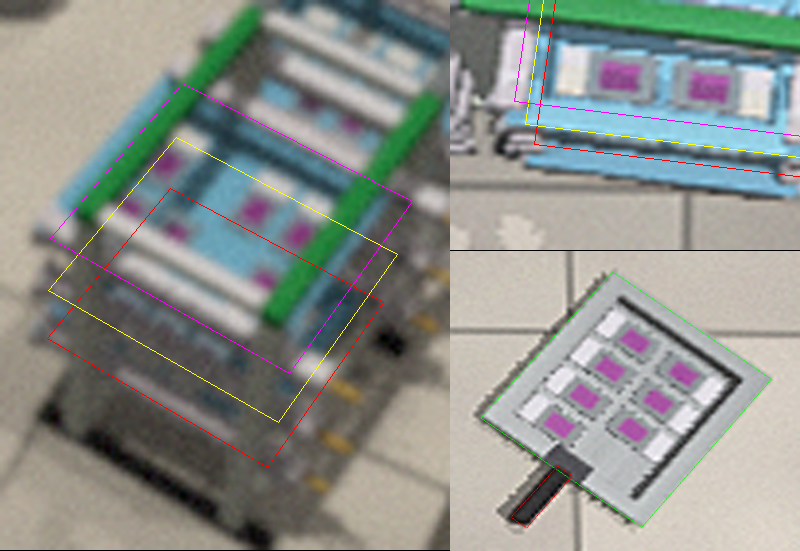

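The rack and tray fits agree with the overlay. The top pair is clearly occupied: its front strip lies along the magenta line. To tell which lower pair is free, I'll look at a closer pair of crops.

```bash
python3 - <<'E'
from h import *
np.set_printoptions(precision=4,suppress=True)
q=[.6443,.0576,-.1117]
px=np.array([(200,173),(253,179.4),(205,163.5),(245,169)])
for z in(.185,.13,.075):
    X=back("top",px,z+.002); print(z,((X[:,:2]-q[:2])@M(q)))
t=cv2.imread("pics/top0.png");s=cv2.imread("pics/scene0.png")
a=cv2.resize(t[135:185,118:273],None,fx=5,fy=5,interpolation=cv2.INTER_CUBIC)
b=cv2.resize(s[185:255,262:342],None,fx=5,fy=5,interpolation=cv2.INTER_CUBIC)
c=cv2.resize(s[150:220,310:390],None,fx=5,fy=5,interpolation=cv2.INTER_CUBIC)
O=np.zeros((600,800,3),np.uint8);O[:250,:775]=a;O[250:600,:400]=b;O[250:600,400:]=c
cv2.imwrite("pics/lv.png",cv2.convertScaleAbs(O,alpha=1.6))
E
```

```text
0.185 [[-0.0423  0.064 ]
 [-0.0424 -0.069 ]
 [-0.0169  0.0548]
 [-0.0187 -0.0461]]
0.13 [[-0.0327  0.0706]
 [-0.0328 -0.0691]
 [-0.006   0.061 ]
 [-0.0078 -0.0451]]
0.075 [[-0.0231  0.0771]
 [-0.0232 -0.0693]
 [ 0.0049  0.0671]
 [ 0.003  -0.044 ]]
```

View pics/lv.png

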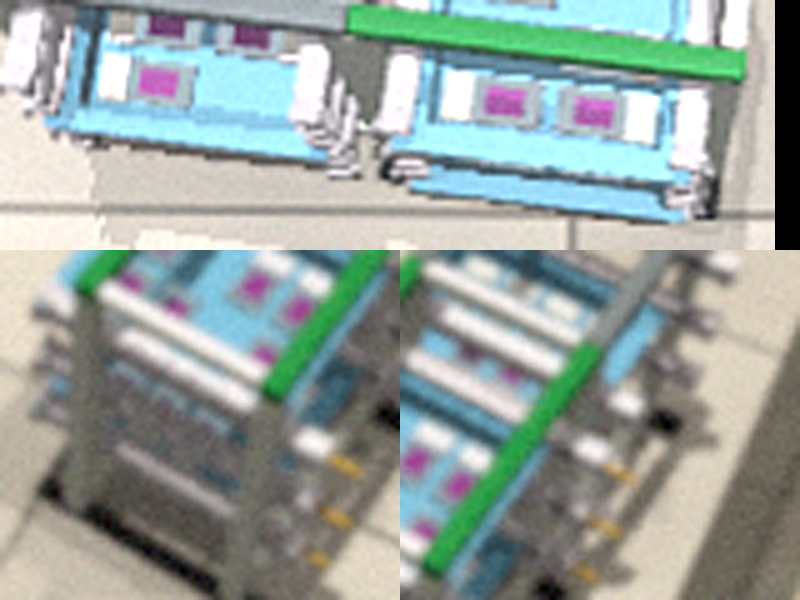

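The green top and low pairs hold trays: the front strips sit just above their mouths, and the lower strip's edge only fits z = 0.075. **The middle pair is free.** The rack is at (0.644, 0.058) with yaw −6.4°, and the tray at (0.570, −0.362) with yaw −38.5°. Next I'll plan the approach.

```bash
cat > pl.py <<'E'
import numpy as np,sys
from scipy.spatial.transform import Rotation as Ro
from plant import get_obs,pinch_z
from h import *
np.set_printoptions(precision=4,suppress=True)
RACK=np.array([.6443,.0576,-.1117]);TRAY=np.array([.5704,-.3619,-.6726])
def target(yaw,tilt): # tool x = -object x, tilted tilt deg leaning to -object x
    x=np.array([-np.cos(yaw),-np.sin(yaw),0]);z=np.array([0,0,-1.]);y=np.cross(z,x)
    return Ro.from_matrix(np.c_[x,y,z])*Ro.from_rotvec([0,-tilt,0],degrees=True)
def plan(grasp,R):
    o=get_obs();R0=Ro.from_rotvec(o["ee_rot"]);p0=o["tcp_pos"]
    tcp=grasp+R.as_matrix()[:,2]*pinch_z
    print("t",o["time_s"],"tcp",p0,"grasp",p0-R0.as_matrix()[:,2]*pinch_z,"q",o["joint_positions"],"F",o["force"],"T",o["ft_torque"],"op",o["opening"],"ff",o["finger_force"])
    print("turn(deg, tool)",(R0.inv()*R).as_rotvec(degrees=True),"shift after turn",R.inv().apply(tcp-p0),"shift in present axes",R0.inv().apply(tcp-p0),"world",tcp-p0)
E
python3 - <<'E'
from pl import *
print("bottle",back("top",[(137,246)],.15),back("scene",[(264,150)],.0))
X=back("top",[(127,160.6),(188,167)],.132);print("grey front",(X[:,:2]-RACK[:2])@M(RACK))
g=w(TRAY,[-.115,0,.028])[0]
plan(np.r_[g[:2],.15],target(TRAY[2],0))
plan(np.array([.44,.05,.2]),target(TRAY[2],0))
E
```

```text
bottle [[0.4276 0.2847 0.15  ]] [[0.43   0.2966 0.    ]]
grey front [[-0.023   0.2659]
 [-0.0207  0.104 ]]
t 0.1 tcp [0.1441 0.5561 0.2304] grasp [0.1441 0.5561 0.2491] q [ 1.1069  0.159   1.5981  0.      1.3862 -0.2101] F [-1.0596  0.7887 -0.7988] T [ 0.0077  0.0596 -0.0516] op 0.08522192471539146 ff 0.0
turn(deg, tool) [-0.1018 -0.0002 23.9964] shift after turn [-0.7903 -0.4525  0.0991] shift in present axes [-0.5381 -0.7346  0.1002] world [ 0.3363 -0.8463 -0.0991]
t 0.1 tcp [0.1441 0.5561 0.2304] grasp [0.1441 0.5561 0.2491] q [ 1.1069  0.159   1.5981  0.      1.3862 -0.2101] F [-1.0596  0.7887 -0.7988] T [ 0.0077  0.0596 -0.0516] op 0.08522192471539146 ff 0.0
turn(deg, tool) [-0.1018 -0.0002 23.9964] shift after turn [-0.5467 -0.2115  0.0491] shift in present axes [-0.4135 -0.4155  0.0497] world [ 0.2959 -0.5061 -0.0491]
```

Request:
move_arm(
  series=[
    {"rz":8},
    {"rz":8},
    {"rz":8},
    {"dx":-0.03,"dy":-0.012},
    {"dx":-0.035,"dy":-0.014},
    {"dx":-0.035,"dy":-0.014},
    {"dx":-0.035,"dy":-0.014},
    {"dx":-0.035,"dy":-0.014},
    {"dx":-0.035,"dy":-0.014},
    {"dx":-0.035,"dy":-0.014},
    {"dx":-0.035,"dy":-0.014},
    {"dx":-0.035,"dy":-0.014},
  ],
  claw=1,
)

```text
$.series[0]: bad value
```

```bash
python3 - <<'E'
from pl import *
g=w(TRAY,[-.115,0,.028])[0]
plan(np.r_[g[:2],.12],target(TRAY[2],0))
E
```

```text
t 0.1 tcp [0.1441 0.5561 0.2304] grasp [0.1441 0.5561 0.2491] q [ 1.1069  0.159   1.5981  0.      1.3862 -0.2101] F [-1.0596  0.7887 -0.7988] T [ 0.0077  0.0596 -0.0516] op 0.08522192471539146 ff 0.0
turn(deg, tool) [-0.1018 -0.0002 23.9964] shift after turn [-0.7903 -0.4525  0.1291] shift in present axes [-0.5381 -0.7346  0.1302] world [ 0.3363 -0.8463 -0.1291]
```

Request:
move_arm(
  series=[
    {"dx":0,"dy":0,"dz":0,"rx":0,"ry":0,"rz":8},
    {"dx":0,"dy":0,"dz":0,"rx":0,"ry":0,"rz":8},
    {"dx":0,"dy":0,"dz":0,"rx":0,"ry":0,"rz":8},
    {"dx":-0.03,"dy":-0.012,"dz":0,"rx":0,"ry":0,"rz":0},
    {"dx":-0.035,"dy":-0.014,"dz":0,"rx":0,"ry":0,"rz":0},
    {"dx":-0.035,"dy":-0.014,"dz":0,"rx":0,"ry":0,"rz":0},
    {"dx":-0.035,"dy":-0.014,"dz":0,"rx":0,"ry":0,"rz":0},
    {"dx":-0.035,"dy":-0.014,"dz":0,"rx":0,"ry":0,"rz":0},
    {"dx":-0.035,"dy":-0.014,"dz":0,"rx":0,"ry":0,"rz":0},
    {"dx":-0.035,"dy":-0.014,"dz":0,"rx":0,"ry":0,"rz":0},
    {"dx":-0.035,"dy":-0.014,"dz":0,"rx":0,"ry":0,"rz":0},
    {"dx":-0.035,"dy":-0.014,"dz":0,"rx":0,"ry":0,"rz":0},
  ],
  claw=1,
)

```text
time_s: 1.3
tcp_pos: [0.3098, 0.265, 0.231]
ee_rot: [-1.036, -2.966, 0.0]
force: [0.8, 0.3, 0.1]
opening: 0.0856
finger_force: 0.0
```

```bash
python3 - <<'E'
from pl import *
g=w(TRAY,[-.115,0,.028])[0]
plan(np.r_[g[:2],.12],target(TRAY[2],0))
E
```

```text
t 1.3 tcp [0.3098 0.265  0.231 ] grasp [0.3098 0.265  0.2497] q [ 0.4091 -0.3032  2.0339 -0.      1.4113 -0.4894] F [0.7539 0.3021 0.1343] T [ 0.0639  0.0223 -0.0052] op 0.08558442266055245 ff 0.0
turn(deg, tool) [-0.0181 -0.0081  0.0133] shift after turn [-0.4794 -0.328   0.1297] shift in present axes [-0.4794 -0.328   0.1297] world [ 0.1707 -0.5552 -0.1297]
```

Request:
move_arm(
  series=[
    {"dx":-0.034,"dy":-0.023,"dz":0,"rx":0,"ry":0,"rz":0},
    {"dx":-0.034,"dy":-0.023,"dz":0,"rx":0,"ry":0,"rz":0},
    {"dx":-0.034,"dy":-0.023,"dz":0,"rx":0,"ry":0,"rz":0},
    {"dx":-0.034,"dy":-0.023,"dz":0,"rx":0,"ry":0,"rz":0},
    {"dx":-0.034,"dy":-0.023,"dz":0,"rx":0,"ry":0,"rz":0},
    {"dx":-0.034,"dy":-0.023,"dz":0,"rx":0,"ry":0,"rz":0},
    {"dx":-0.034,"dy":-0.023,"dz":0,"rx":0,"ry":0,"rz":0},
    {"dx":-0.034,"dy":-0.023,"dz":0,"rx":0,"ry":0,"rz":0},
    {"dx":-0.034,"dy":-0.023,"dz":0,"rx":0,"ry":0,"rz":0},
    {"dx":-0.034,"dy":-0.023,"dz":0,"rx":0,"ry":0,"rz":0},
    {"dx":-0.034,"dy":-0.023,"dz":0,"rx":0,"ry":0,"rz":0},
    {"dx":-0.034,"dy":-0.023,"dz":0,"rx":0,"ry":0,"rz":0},
  ],
)

```text
time_s: 2.5
tcp_pos: [0.4567, -0.2053, 0.2308]
ee_rot: [-1.037, -2.965, -0.001]
force: [0.5, 0.2, 0.7]
opening: 0.0852
finger_force: 0.0
```

```bash
python3 - <<'E'
from pl import *
g=w(TRAY,[-.115,0,.028])[0]
plan(np.r_[g[:2],.12],target(TRAY[2],20))
E
```

```text
t 2.5 tcp [ 0.4567 -0.2053  0.2308] grasp [ 0.4567 -0.2053  0.2495] q [-0.6643 -0.0354  1.8009  0.0001  1.3768 -1.562 ] F [0.4769 0.2246 0.6916] T [ 0.0194 -0.0589  0.0051] op 0.08518164145207044 ff 0.0
turn(deg, tool) [  0.0015 -20.0413  -0.0301] shift after turn [-0.0293 -0.0517  0.1473] shift in present axes [-0.078  -0.0517  0.1283] world [ 0.0287 -0.089  -0.1284]
```

Request:
move_arm(
  series=[
    {"dx":0,"dy":0,"dz":0,"rx":0,"ry":-6.7,"rz":0},
    {"dx":0,"dy":0,"dz":0,"rx":0,"ry":-6.7,"rz":0},
    {"dx":0,"dy":0,"dz":0,"rx":0,"ry":-6.6,"rz":0},
    {"dx":-0.006,"dy":-0.01,"dz":0.029,"rx":0,"ry":0,"rz":0},
    {"dx":-0.006,"dy":-0.01,"dz":0.029,"rx":0,"ry":0,"rz":0},
    {"dx":-0.006,"dy":-0.01,"dz":0.029,"rx":0,"ry":0,"rz":0},
    {"dx":-0.006,"dy":-0.01,"dz":0.029,"rx":0,"ry":0,"rz":0},
    {"dx":-0.006,"dy":-0.011,"dz":0.029,"rx":0,"ry":0,"rz":0},
    {"dx":0,"dy":0,"dz":0,"rx":0,"ry":0,"rz":0},
  ],
)

```text
time_s: 3.4
tcp_pos: [0.4836, -0.2915, 0.1007]
ee_rot: [0.932, 2.657, -0.16]
force: [-1.0, 0.6, 0.0]
opening: 0.0852
finger_force: 0.0
```

```bash
python3 - <<'E'
from pl import *
from plant import read_camera
g=w(TRAY,[-.115,0,.028])[0]
plan(g,target(TRAY[2],20))
a=read_camera("top");b=read_camera("scene")
o=np.hstack([cv2.resize(a[140:260,310:430],None,fx=3.3,fy=3.3,interpolation=2),cv2.resize(b[230:350,150:270],None,fx=3.3,fy=3.3,interpolation=2)])
cv2.imwrite("pics/pre.png",cv2.convertScaleAbs(o,alpha=1.3))
E
```

```text
t 3.4 tcp [ 0.4836 -0.2915  0.1007] grasp [ 0.4787 -0.2876  0.1184] q [-0.7754  0.0463  2.0338  0.0519  0.7228 -1.7047] F [-0.9758  0.6355  0.0298] T [0.1318 0.1597 0.0084] op 0.08519961047862928 ff 0.0
turn(deg, tool) [-0.002  -0.4595 -0.1125] shift after turn [ 0.0279 -0.001   0.086 ] shift in present axes [ 0.0272 -0.0011  0.0862] world [ 0.0019 -0.0028 -0.0903]
```

View pics/pre.png

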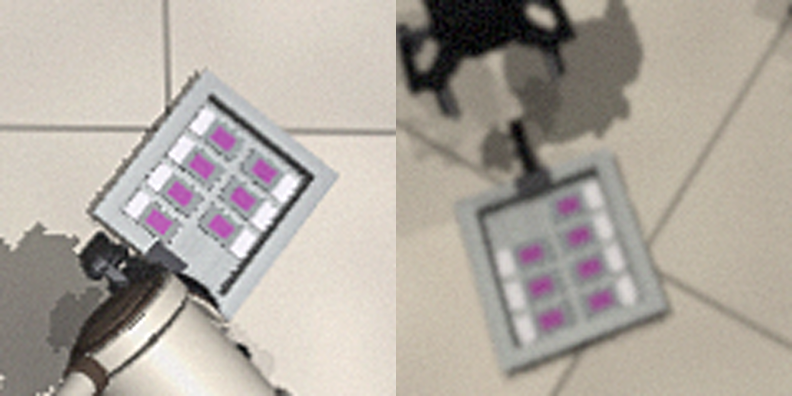

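The gripper straddles the handle and is aligned with it in both views: the handle end is at about (517,125) in the right half, with a finger on each side. I'll descend and grip.

Request:
move_arm(
  series=[
    {"dx":0.005,"dy":0,"dz":0.017,"rx":0,"ry":0,"rz":0},
    {"dx":0.006,"dy":0,"dz":0.017,"rx":0,"ry":0,"rz":0},
    {"dx":0.006,"dy":-0.001,"dz":0.018,"rx":0,"ry":0,"rz":0},
    {"dx":0.005,"dy":0,"dz":0.017,"rx":0,"ry":0,"rz":0},
    {"dx":0.005,"dy":0,"dz":0.017,"rx":0,"ry":0,"rz":0},
    {"dx":0,"dy":0,"dz":0,"rx":0,"ry":0,"rz":0},
  ],
)

```text
time_s: 4.1
tcp_pos: [0.4877, -0.2938, 0.0145]
ee_rot: [0.926, 2.653, -0.162]
force: [0.0, 0.8, 0.1]
opening: 0.0856
finger_force: 0.0
```

Request:
move_arm(
  series=[
    {"dx":0,"dy":0,"dz":0,"rx":0,"ry":0,"rz":0},
    {"dx":0,"dy":0,"dz":0,"rx":0,"ry":0,"rz":0},
    {"dx":0,"dy":0,"dz":0,"rx":0,"ry":0,"rz":0},
    {"dx":0,"dy":0,"dz":0,"rx":0,"ry":0,"rz":0},
    {"dx":0,"dy":0,"dz":0,"rx":0,"ry":0,"rz":0},
    {"dx":0,"dy":0,"dz":0,"rx":0,"ry":0,"rz":0},
    {"dx":0,"dy":0,"dz":0,"rx":0,"ry":0,"rz":0},
    {"dx":0,"dy":0,"dz":0,"rx":0,"ry":0,"rz":0},
    {"dx":0,"dy":0,"dz":0,"rx":0,"ry":0,"rz":0},
    {"dx":0,"dy":0,"dz":0,"rx":0,"ry":0,"rz":0},
  ],
  claw=0,
  squeeze=100,
)

```text
time_s: 5.1
tcp_pos: [0.4887, -0.2959, 0.0162]
ee_rot: [0.926, 2.649, -0.164]
force: [-4.1, 2.2, 6.9]
opening: 0.0116
finger_force: 98.7
```

```bash
python3 - <<'E'
from pl import *
g=w(TRAY,[-.115,0,.028])[0]
plan(g+[0,0,.1],target(TRAY[2],20))
o=get_obs();R=Ro.from_rotvec(o["ee_rot"]).as_matrix()
gp=o["tcp_pos"]-R[:,2]*pinch_z
print("grasp pt in tray",(gp[:2]-TRAY[:2])@M(TRAY),gp[2])
E
```

```text
t 5.1 tcp [ 0.4887 -0.2959  0.0162] grasp [ 0.4837 -0.2919  0.0337] q [-0.7749  0.2244  2.0468  0.0696  0.5228 -1.7271] F [-4.0685  2.193   6.8844] T [ 0.0406  0.3703 -0.2021] op 0.011628831018594864 ff 98.73042583465576
turn(deg, tool) [-0.0184  0.0726 -0.0084] shift after turn [-0.0289 -0.0007 -0.0898] shift in present axes [-0.029  -0.0008 -0.0898] world [-0.0033  0.0017  0.0943]
grasp pt in tray [-0.1114  0.0007] 0.03372143296770075
```

Request:
move_arm(
  series=[
    {"dx":-0.002,"dy":0,"dz":-0.005,"rx":0,"ry":0,"rz":0},
    {"dx":-0.002,"dy":0,"dz":-0.006,"rx":0,"ry":0,"rz":0},
    {"dx":-0.003,"dy":0,"dz":-0.009,"rx":0,"ry":0,"rz":0},
    {"dx":-0.003,"dy":0,"dz":-0.009,"rx":0,"ry":0,"rz":0},
    {"dx":-0.003,"dy":0,"dz":-0.009,"rx":0,"ry":0,"rz":0},
    {"dx":-0.003,"dy":0,"dz":-0.009,"rx":0,"ry":0,"rz":0},
    {"dx":0,"dy":0,"dz":0,"rx":0,"ry":0,"rz":0},
    {"dx":0,"dy":0,"dz":0,"rx":0,"ry":0,"rz":0},
  ],
  squeeze=120,
)

```text
time_s: 5.9
tcp_pos: [0.4876, -0.2948, 0.0653]
ee_rot: [0.926, 2.65, -0.164]
force: [0.2, 1.1, -3.1]
opening: 0.0109
finger_force: 118.1
```

```bash
python3 - <<'E'
from pl import *
from plant import read_camera
plan(np.zeros(3),target(TRAY[2],20))
a=read_camera("top");b=read_camera("scene")
cv2.imwrite("pics/topL.png",a);cv2.imwrite("pics/scL.png",b)
o=np.hstack([cv2.resize(a[140:260,310:430],None,fx=3.3,fy=3.3,interpolation=2),cv2.resize(b[220:340,150:270],None,fx=3.3,fy=3.3,interpolation=2)])
cv2.imwrite("pics/lift.png",cv2.convertScaleAbs(o,alpha=1.3))
E
```

```text
t 5.9 tcp [ 0.4876 -0.2948  0.0653] grasp [ 0.4826 -0.2908  0.0828] q [-0.7749  0.1198  2.0418  0.0591  0.6329 -1.7146] F [ 0.2063  1.0779 -3.1066] T [ 0.3958  0.491  -0.0295] op 0.010888530289159828 ff 118.11514735221863
turn(deg, tool) [-0.0047  0.0311 -0.0024] shift after turn [ 0.5533 -0.0732 -0.1132] shift in present axes [ 0.5532 -0.0733 -0.1135] world [-0.4826  0.2908 -0.0828]
```

View pics/lift.png

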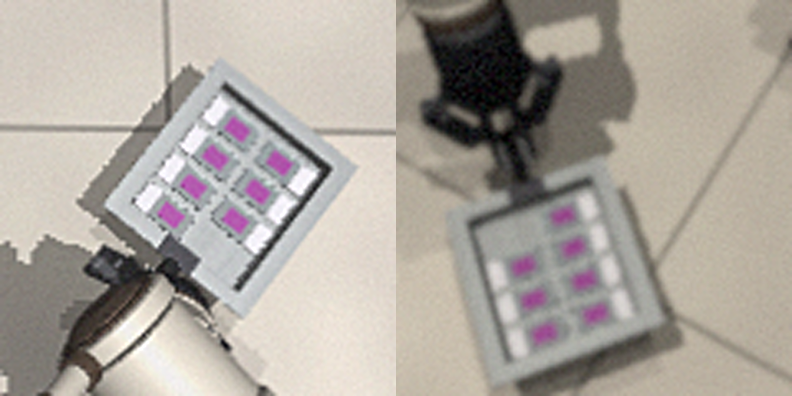

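The tray is lifted and held, seen in both views. I'll solve its full pose from the four flange corners in each view, to check it is level.

```bash
cat > fit.py <<'E'
from pl import *
L=np.array([(.0825,.075,.023),(.0825,-.075,.023),(-.0825,-.075,.023),(-.0825,.075,.023)])
def pose6(x): return Ro.from_euler("ZYX",x[3:]),np.array(x[:3])
def fit(top,sc,x0):
    def f(x):
        R,p=pose6(x);P=R.apply(L)+p;r=[]
        if top is not None:r.append(proj("top",P)-top)
        if sc is not None:r.append(proj("scene",P)-sc)
        return np.concatenate(r).ravel()
    r=least_squares(f,x0);return r.x,np.sqrt(np.mean(r.fun**2))
def report(x):
    o=get_obs();Rg=Ro.from_rotvec(o["ee_rot"]);gp=o["tcp_pos"]-Rg.as_matrix()[:,2]*pinch_z
    R,p=pose6(x);print("tray pos",p,"yaw,pitch,roll deg",np.degrees(x[3:]),"grasp in tray",R.inv().apply(gp-p))
    Rt=target(x[3],20);print("tool yaw err",(Rt.inv()*Rg).as_rotvec(degrees=True))
E
python3 - <<'E'
from fit import *
t=np.array([(217,58),(357,166),(242,317),(105,205)])/3.3+[310,140]
s=(np.array([(668,322),(495,387),(447,213),(605,157)])-[396,0])/3.3+[150,220]
x0=[.57,-.36,.05,-.6726,0,0]
for a,b in((t,s),(t,None),(None,s)):
    x,e=fit(a,b,x0);print(e);report(x)
E
```

```text
0.5392214690352982
tray pos [ 0.5727 -0.3618  0.0427] yaw,pitch,roll deg [-38.6736   0.1074  -0.61  ] grasp in tray [-0.1154 -0.0012  0.039 ]
tool yaw err [-0.0507  0.0648 -0.1215]
0.28036424058565124
tray pos [ 0.5737 -0.3675  0.0288] yaw,pitch,roll deg [-38.5424  -0.3924  -0.406 ] grasp in tray [-0.1192  0.0029  0.054 ]
tool yaw err [-0.0059  0.0648  0.0017]
0.1554099233320105
tray pos [ 0.5732 -0.3604  0.0403] yaw,pitch,roll deg [-38.6552  -0.617   -1.2525] grasp in tray [-0.1144 -0.0031  0.0429]
tool yaw err [-0.0444  0.0648 -0.1043]
```

Level within about 1°, with the grip at about −115 mm as intended. I'll lift to runner height and turn to the rack's yaw.

Request:
move_arm(
  series=[
    {"dx":-0.003,"dy":0,"dz":-0.008,"rx":0,"ry":0,"rz":0},
    {"dx":-0.004,"dy":0,"dz":-0.011,"rx":0,"ry":0,"rz":0},
    {"dx":-0.004,"dy":0,"dz":-0.011,"rx":0,"ry":0,"rz":0},
    {"dx":-0.004,"dy":0,"dz":-0.011,"rx":0,"ry":0,"rz":0},
    {"dx":-0.004,"dy":0,"dz":-0.011,"rx":0,"ry":0,"rz":0},
    {"dx":-0.004,"dy":0,"dz":-0.01,"rx":0,"ry":0,"rz":0},
    {"dx":0,"dy":0,"dz":0,"rx":-1.8,"ry":0,"rz":-5},
    {"dx":0,"dy":0,"dz":0,"rx":-1.8,"ry":0,"rz":-5},
    {"dx":0,"dy":0,"dz":0,"rx":-1.8,"ry":0,"rz":-5},
    {"dx":0,"dy":0,"dz":0,"rx":-1.8,"ry":0,"rz":-5},
    {"dx":0,"dy":0,"dz":0,"rx":-1.8,"ry":0,"rz":-5},
    {"dx":0,"dy":0,"dz":0,"rx":-1.8,"ry":0,"rz":-5},
  ],
)

```text
time_s: 7.2
tcp_pos: [0.4879, -0.2952, 0.1317]
ee_rot: [0.156, 2.789, -0.032]
force: [0.1, -0.3, -2.4]
opening: 0.0107
finger_force: 118.2
```

```bash
python3 - <<'E'
from pl import *
g=w(RACK,[-.244,0,.1485])[0];print(g)
plan(g,target(RACK[2],20))
E
```

```text
[0.4018 0.0848 0.1485]
t 7.2 tcp [ 0.4879 -0.2952  0.1317] grasp [ 0.4815 -0.2944  0.1493] q [-0.8885  0.0328  1.9791  0.3089  0.8975 -2.5133] F [ 0.0772 -0.2934 -2.4193] T [-0.0069  0.6627  0.0395] op 0.010740662287882872 ff 118.17559003829956
turn(deg, tool) [-0.164  -0.003   0.0415] shift after turn [ 0.1144  0.3681 -0.0408] shift in present axes [ 0.1141  0.368  -0.0418] world [-0.0797  0.3793 -0.0008]
```

Request:
move_arm(
  series=[
    {"dx":0.018,"dy":0,"dz":-0.0065,"rx":0,"ry":0,"rz":0},
    {"dx":0.026,"dy":0,"dz":-0.0095,"rx":0,"ry":0,"rz":0},
    {"dx":0.026,"dy":0.008,"dz":-0.0095,"rx":0,"ry":0,"rz":0},
    {"dx":0.026,"dy":0.02,"dz":-0.0095,"rx":0,"ry":0,"rz":0},
    {"dx":0.018,"dy":0.028,"dz":-0.0065,"rx":0,"ry":0,"rz":0},
    {"dx":0,"dy":0.03,"dz":0,"rx":0,"ry":0,"rz":0},
    {"dx":0,"dy":0.03,"dz":0,"rx":0,"ry":0,"rz":0},
    {"dx":0,"dy":0.03,"dz":0,"rx":0,"ry":0,"rz":0},
    {"dx":0,"dy":0.03,"dz":0,"rx":0,"ry":0,"rz":0},
    {"dx":0,"dy":0.03,"dz":0,"rx":0,"ry":0,"rz":0},
    {"dx":0,"dy":0.03,"dz":0,"rx":0,"ry":0,"rz":0},
  ],
)

```text
time_s: 8.3
tcp_pos: [0.3948, -0.0456, 0.1315]
ee_rot: [0.162, 2.787, -0.033]
force: [0.7, -0.2, -2.8]
opening: 0.0113
finger_force: 118.1
```

```bash
python3 - <<'E'
from pl import *
g=w(RACK,[-.244,0,.1485])[0]
plan(g,target(RACK[2],20))
E
```

```text
t 8.3 tcp [ 0.3948 -0.0456  0.1315] grasp [ 0.3885 -0.0448  0.149 ] q [-0.5337 -0.5886  2.4625  0.1685  0.9512 -2.0645] F [ 0.6889 -0.1716 -2.7563] T [0.0898 0.5454 0.0217] op 0.011313988142975412 ff 118.10681104660034
turn(deg, tool) [-0.2474  0.0598 -0.2053] shift after turn [0.0013 0.1304 0.0001] shift in present axes [ 0.0018  0.1304 -0.0005] world [ 0.0133  0.1297 -0.0005]
```

Request:
move_arm(
  series=[
    {"dx":0,"dy":0.027,"dz":0,"rx":0,"ry":0,"rz":0},
    {"dx":0,"dy":0.027,"dz":0,"rx":0,"ry":0,"rz":0},
    {"dx":0,"dy":0.024,"dz":0,"rx":0,"ry":0,"rz":0},
    {"dx":0,"dy":0.02,"dz":0,"rx":0,"ry":0,"rz":0},
    {"dx":0,"dy":0.014,"dz":0,"rx":0,"ry":0,"rz":0},
    {"dx":0,"dy":0.008,"dz":0,"rx":0,"ry":0,"rz":0},
    {"dx":0,"dy":0,"dz":0,"rx":0,"ry":0,"rz":0},
    {"dx":0,"dy":0,"dz":0,"rx":0,"ry":0,"rz":0},
  ],
)

```text
time_s: 9.1
tcp_pos: [0.4086, 0.0727, 0.1308]
ee_rot: [0.161, 2.789, -0.031]
force: [0.1, -0.2, -2.8]
opening: 0.0115
finger_force: 118.1
```

```bash
python3 - <<'E'
from pl import *
from plant import read_camera
g=w(RACK,[-.244,0,.1485])[0]
plan(g,target(RACK[2],20))
a=read_camera("top");b=read_camera("scene")
cv2.imwrite("pics/topP.png",a);cv2.imwrite("pics/scP.png",b)
o=np.zeros((600,800,3),np.uint8)
o[:,:400]=cv2.resize(a[130:280,170:270],None,fx=4,fy=4,interpolation=2);o[:,400:]=cv2.resize(b[110:260,220:320],None,fx=4,fy=4,interpolation=2)
cv2.imwrite("pics/preP.png",cv2.convertScaleAbs(o,alpha=1.5))
E
```

```text
t 9.1 tcp [0.4086 0.0727 0.1308] grasp [0.4023 0.0734 0.1483] q [-0.1156 -0.4808  2.4003 -0.0025  0.8732 -1.5698] F [ 0.0743 -0.179  -2.8003] T [ 0.0834  0.59   -0.0071] op 0.01150022159158324 ff 118.06618452072144
turn(deg, tool) [-0.1879 -0.0118 -0.1767] shift after turn [ 0.0016  0.0113 -0.0007] shift in present axes [ 0.0016  0.0113 -0.0008] world [-0.0005  0.0114  0.0002]
```

View pics/preP.png

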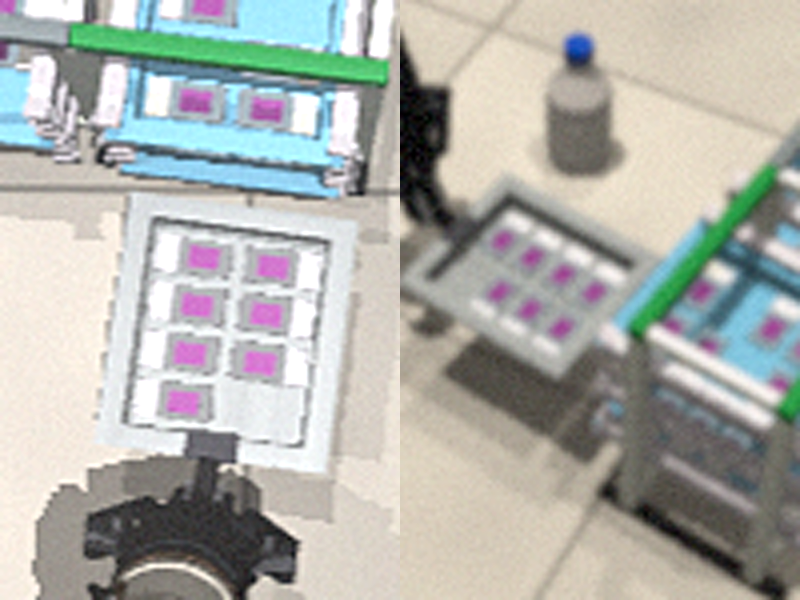

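```bash
python3 - <<'E'
from fit import *
t=np.array([(131,194),(358,220),(327,473),(97,447)])/4+[170,130]
s=(np.array([(660,262),(560,380),(399,284),(510,177)])-[400,0])/4+[220,110]
x0=[.51,.07,.11,-.11,0,0]
for a,b in((t,s),(None,s)):
    x,e=fit(a,b,x0);print(e);report(x);R,p=pose6(x);print("in rack",(p[:2]-RACK[:2])@M(RACK))
# level, fixed-z fit in top
r=least_squares(lambda v:(proj("top",w(v[:3],L+[0,0,.1135]))-t).ravel(),x0[:2]+[-.11]);print(r.x,np.degrees(r.x[2]),np.abs(r.fun).max(),"in rack",(r.x[:2]-RACK[:2])@M(RACK))
# rack top only
o=np.array([180,70]);m=np.array([(30,288),(345,323),(32,265),(348,300),(57,95),(370,131),(60,72),(371,108)])/4+o
def f(q):
    d,xb=q[3:];return (proj("top",w(q,[(.02,.095,.244),(.02,-.0925,.244),(.02+d,.095,.259),(.02+d,-.0925,.259),(xb,.095,.244),(xb,-.0925,.244),(xb+d,.095,.259),(xb+d,-.0925,.259)]))-m).ravel()
q=least_squares(f,[.644,.058,-.106,.012,.14]);print("rack top only",q.x,np.degrees(q.x[2]),np.abs(q.fun).max())
E
```

```text
0.5125971303580749
tray pos [0.5158 0.0593 0.1047] yaw,pitch,roll deg [-6.5214  0.3991 -1.7552] grasp in tray [-0.1147 -0.0006  0.0428]
tool yaw err [0.1665 0.0127 0.1299]
in rack [-0.1278 -0.0126]
0.31405423233519236
tray pos [0.5069 0.0772 0.0812] yaw,pitch,roll deg [-6.9699  1.2484  0.1171] grasp in tray [-0.1047 -0.0167  0.0648]
tool yaw err [ 0.0132  0.0122 -0.2916]
in rack [-0.1388  0.0042]
[ 0.5145  0.0589 -0.1096] -6.281895398138678 0.5182509316508117 in rack [-0.1291 -0.0132]
rack top only [ 0.6441  0.058  -0.1078  0.0097  0.1403] -6.175222629527177 0.8626304586741753
```

The tray is 13 mm right of the bay's centreline, its yaw matches within 0.2°, and its height is right for the middle pair. I'll shift sideways, then enter the mouths slowly.

Request:
move_arm(
  series=[
    {"dx":0,"dy":0.006,"dz":0,"rx":0,"ry":0,"rz":0},
    {"dx":0.0004,"dy":0.007,"dz":0.001,"rx":0,"ry":0,"rz":0},
    {"dx":0,"dy":0,"dz":0,"rx":0,"ry":0,"rz":0},
    {"dx":-0.0094,"dy":0,"dz":0.0034,"rx":0,"ry":0,"rz":0},
    {"dx":-0.0094,"dy":0,"dz":0.0034,"rx":0,"ry":0,"rz":0},
    {"dx":-0.0094,"dy":0,"dz":0.0034,"rx":0,"ry":0,"rz":0},
    {"dx":-0.0047,"dy":0,"dz":0.0017,"rx":0,"ry":0,"rz":0},
    {"dx":-0.0047,"dy":0,"dz":0.0017,"rx":0,"ry":0,"rz":0},
    {"dx":-0.0047,"dy":0,"dz":0.0017,"rx":0,"ry":0,"rz":0},
  ],
)

```text
time_s: 10.1
tcp_pos: [0.4548, 0.0805, 0.1292]
ee_rot: [0.162, 2.789, -0.031]
force: [-1.2, 1.9, -2.2]
opening: 0.0112
finger_force: 118.1
```

```bash
cat > st.py <<'E'
from pl import *
o=get_obs();R=Ro.from_rotvec(o["ee_rot"]);gp=o["tcp_pos"]-R.as_matrix()[:,2]*pinch_z
r=np.r_[(gp[:2]-RACK[:2])@M(RACK),gp[2]]
print("t",o["time_s"],"grasp in rack",r,"tray ~",r-[-.1145,0,.0337],"err",(target(RACK[2],20).inv()*R).as_rotvec(degrees=True),"F rack",np.r_[o["force"][:2]@M(RACK),o["force"][2]],"T",o["ft_torque"],"ff",o["finger_force"])
E
python3 st.py
```

```text
t 10.1 grasp in rack [-0.1973  0.0017  0.1468] tray ~ [-0.0828  0.0017  0.1131] err [0.1842 0.0647 0.1998] F rack [-1.3787  1.7923 -2.1827] T [0.1051 0.598  0.0672] ff 118.09492707252502
```

Request:
move_arm(
  series=[
    {"dx":-0.0047,"dy":0,"dz":0.0017,"rx":0,"ry":0,"rz":0},
    {"dx":-0.0047,"dy":0,"dz":0.0017,"rx":0,"ry":0,"rz":0},
    {"dx":-0.0047,"dy":0,"dz":0.0017,"rx":0,"ry":0,"rz":0},
    {"dx":-0.0047,"dy":0,"dz":0.0017,"rx":0,"ry":0,"rz":0},
  ],
)

```text
time_s: 10.5
tcp_pos: [0.4749, 0.0781, 0.1294]
ee_rot: [0.162, 2.789, -0.031]
force: [0.8, 0.8, -2.9]
opening: 0.0115
finger_force: 118.1
```

```bash
python3 st.py
```

```text
t 10.5 grasp in rack [-0.177   0.0016  0.147 ] tray ~ [-0.0625  0.0016  0.1133] err [0.1829 0.0415 0.2007] F rack [ 0.659   0.9052 -2.8729] T [0.1868 0.6749 0.1198] ff 118.12275767326355
```

Request:
move_arm(
  series=[
    {"dx":-0.0066,"dy":0,"dz":0.0024,"rx":0,"ry":0,"rz":0},
    {"dx":-0.0066,"dy":0,"dz":0.0024,"rx":0,"ry":0,"rz":0},
    {"dx":-0.0066,"dy":0,"dz":0.0024,"rx":0,"ry":0,"rz":0},
    {"dx":-0.0066,"dy":0,"dz":0.0024,"rx":0,"ry":0,"rz":0},
    {"dx":-0.0066,"dy":0,"dz":0.0024,"rx":0,"ry":0,"rz":0},
    {"dx":-0.0066,"dy":0,"dz":0.0024,"rx":0,"ry":0,"rz":0},
  ],
)

```text
time_s: 11.1
tcp_pos: [0.517, 0.0732, 0.1294]
ee_rot: [0.162, 2.789, -0.031]
force: [-0.4, 1.4, -2.8]
opening: 0.0113
finger_force: 118.1
```

```bash
python3 st.py
```

```text
t 11.1 grasp in rack [-0.1346  0.0014  0.1469] tray ~ [-0.0201  0.0014  0.1132] err [0.1836 0.0404 0.2043] F rack [-0.5493  1.3447 -2.7835] T [0.2548 0.6981 0.2733] ff 118.14664721488953
```

Request:
move_arm(
  series=[
    {"dx":0,"dy":0.001,"dz":0,"rx":0,"ry":0,"rz":-0.2},
    {"dx":-0.0066,"dy":0,"dz":0.0024,"rx":0,"ry":0,"rz":0},
    {"dx":-0.0066,"dy":0,"dz":0.0024,"rx":0,"ry":0,"rz":0},
    {"dx":-0.0066,"dy":0,"dz":0.0024,"rx":0,"ry":0,"rz":0},
    {"dx":-0.0066,"dy":0,"dz":0.0024,"rx":0,"ry":0,"rz":0},
    {"dx":-0.0066,"dy":0,"dz":0.0024,"rx":0,"ry":0,"rz":0},
  ],
)

```text
time_s: 11.7
tcp_pos: [0.5521, 0.0701, 0.1294]
ee_rot: [0.157, 2.789, -0.032]
force: [-0.4, 0.7, -2.8]
opening: 0.0113
finger_force: 118.1
```

```bash
python3 st.py
```

```text
t 11.7 grasp in rack [-0.0994  0.0023  0.147 ] tray ~ [0.0151 0.0023 0.1133] err [0.1908 0.0283 0.0062] F rack [-0.4459  0.642  -2.7928] T [0.08   0.5719 0.0105] ff 118.07121992111206
```

Request:
move_arm(
  series=[
    {"dx":0.0003,"dy":0,"dz":0.0009,"rx":0,"ry":0,"rz":0},
    {"dx":0.0003,"dy":0,"dz":0.0009,"rx":0,"ry":0,"rz":0},
    {"dx":0.0003,"dy":0,"dz":0.0009,"rx":0,"ry":0,"rz":0},
    {"dx":0,"dy":0,"dz":0,"rx":0,"ry":0,"rz":0},
    {"dx":0,"dy":0,"dz":0,"rx":0,"ry":0,"rz":0},
  ],
)

```text
time_s: 12.2
tcp_pos: [0.5516, 0.0703, 0.1268]
ee_rot: [0.157, 2.789, -0.032]
force: [-0.4, 0.3, -1.2]
opening: 0.0112
finger_force: 118.3
```

```bash
python3 st.py
```

```text
t 12.2 grasp in rack [-0.0999  0.0023  0.1444] tray ~ [0.0146 0.0023 0.1107] err [0.1834 0.0036 0.0061] F rack [-0.4145  0.2818 -1.2164] T [ 0.0571  0.364  -0.0314] ff 118.26248288154602
```

The tray touches the ledges at an origin height of 0.1107, where 0.110 is expected, so it is on the middle pair. Next, the clips.

Request:
move_arm(
  series=[
    {"dx":-0.0038,"dy":0,"dz":0.0014,"rx":0,"ry":0,"rz":0},
    {"dx":-0.0038,"dy":0,"dz":0.0014,"rx":0,"ry":0,"rz":0},
    {"dx":-0.0038,"dy":0,"dz":0.0014,"rx":0,"ry":0,"rz":0},
    {"dx":-0.0038,"dy":0,"dz":0.0014,"rx":0,"ry":0,"rz":0},
    {"dx":-0.0038,"dy":0,"dz":0.0014,"rx":0,"ry":0,"rz":0},
  ],
)

```text
time_s: 12.7
tcp_pos: [0.5716, 0.0682, 0.1262]
ee_rot: [0.157, 2.791, -0.032]
force: [-8.8, 2.1, 4.4]
opening: 0.0115
finger_force: 119.2
```

```bash
python3 st.py
```

```text
t 12.7 grasp in rack [-0.0798  0.0024  0.1438] tray ~ [0.0347 0.0024 0.1101] err [ 0.1717  0.1092 -0.0001] F rack [-8.9684  1.0623  4.4296] T [0.4211 1.1597 0.1715] ff 119.20461058616638
```

Request:
move_arm(
  series=[
    {"dx":-0.004,"dy":0,"dz":0.0009,"rx":0,"ry":0,"rz":0},
    {"dx":-0.0038,"dy":0,"dz":0.0014,"rx":0,"ry":0,"rz":0},
    {"dx":-0.0038,"dy":0,"dz":0.0014,"rx":0,"ry":0,"rz":0},
    {"dx":-0.0038,"dy":0,"dz":0.0014,"rx":0,"ry":0,"rz":0},
    {"dx":-0.0028,"dy":0,"dz":0.001,"rx":0,"ry":0,"rz":0},
  ],
)

```text
time_s: 13.2
tcp_pos: [0.5886, 0.0664, 0.1261]
ee_rot: [0.156, 2.796, -0.032]
force: [-16.3, 2.2, 9.0]
opening: 0.0113
finger_force: 120.3
```

```bash
python3 st.py
```

```text
t 13.2 grasp in rack [-0.0626  0.0026  0.1437] tray ~ [0.0519 0.0026 0.11  ] err [ 0.1838  0.3969 -0.0433] F rack [-16.4635   0.3516   8.9626] T [0.2558 1.8626 0.0684] ff 120.27096033096313
```

Request:
move_arm(
  series=[
    {"dx":-0.0005,"dy":0,"dz":-0.0014,"rx":0,"ry":0,"rz":0},
    {"dx":0,"dy":0,"dz":0,"rx":0,"ry":0,"rz":0},
    {"dx":0,"dy":0,"dz":0,"rx":0,"ry":0,"rz":0},
  ],
)

```text
time_s: 13.5
tcp_pos: [0.5893, 0.0662, 0.1271]
ee_rot: [0.156, 2.793, -0.032]
force: [-4.5, 0.8, -0.2]
opening: 0.0114
finger_force: 118.4
```

```bash
python3 st.py
```

```text
t 13.5 grasp in rack [-0.0619  0.0024  0.1447] tray ~ [0.0526 0.0024 0.111 ] err [ 0.1852  0.2718 -0.0259] F rack [-4.585   0.2502 -0.1775] T [0.2186 0.927  0.1225] ff 118.42204928398132
```

Request:
move_arm(
  series=[
    {"dx":-0.0019,"dy":0,"dz":0.0006,"rx":0,"ry":0,"rz":0},
    {"dx":-0.0019,"dy":0,"dz":0.0006,"rx":0,"ry":0,"rz":0},
    {"dx":-0.0019,"dy":0,"dz":0.0006,"rx":0,"ry":0,"rz":0},
    {"dx":-0.0019,"dy":0,"dz":0.0006,"rx":0,"ry":0,"rz":0},
  ],
)

```text
time_s: 13.9
tcp_pos: [0.596, 0.0655, 0.1266]
ee_rot: [0.157, 2.797, -0.031]
force: [-10.2, 1.4, -0.3]
opening: 0.0114
finger_force: 118.6
```

```bash
python3 st.py
```

```text
t 13.9 grasp in rack [-0.0551  0.0025  0.1442] tray ~ [0.0594 0.0025 0.1105] err [ 0.1826  0.4538 -0.024 ] F rack [-10.2958   0.2487  -0.2585] T [0.2656 1.3696 0.0777] ff 118.61942410469055
```

Steady clip drag of about 10 N. I'll continue in 1–1.5 mm steps and watch for the steep rise at the buffers.

Request:
move_arm(
  series=[
    {"dx":-0.0014,"dy":0,"dz":0.0005,"rx":0,"ry":0,"rz":0},
    {"dx":-0.0014,"dy":0,"dz":0.0005,"rx":0,"ry":0,"rz":0},
    {"dx":-0.0014,"dy":0,"dz":0.0005,"rx":0,"ry":0,"rz":0},
  ],
)

```text
time_s: 14.2
tcp_pos: [0.6005, 0.065, 0.1266]
ee_rot: [0.156, 2.797, -0.032]
force: [-9.4, 1.7, -0.3]
opening: 0.011
finger_force: 118.6
```

```bash
python3 st.py
```

```text
t 14.2 grasp in rack [-0.0507  0.0025  0.1442] tray ~ [0.0638 0.0025 0.1105] err [ 0.1836  0.4528 -0.0274] F rack [-9.5096  0.6095 -0.3465] T [0.3012 1.3323 0.0735] ff 118.62707734107971
```

Request:
move_arm(
  series=[
    {"dx":-0.0014,"dy":0,"dz":0.0005,"rx":0,"ry":0,"rz":0},
    {"dx":-0.0014,"dy":0,"dz":0.0005,"rx":0,"ry":0,"rz":0},
  ],
)

```text
time_s: 14.4
tcp_pos: [0.6034, 0.0646, 0.1266]
ee_rot: [0.157, 2.797, -0.032]
force: [-8.9, 1.6, -0.1]
opening: 0.0113
finger_force: 118.6
```

```bash
python3 st.py
```

```text
t 14.4 grasp in rack [-0.0477  0.0025  0.1442] tray ~ [0.0668 0.0025 0.1105] err [ 0.1835  0.4523 -0.0246] F rack [-9.0315  0.6419 -0.0992] T [0.2778 1.3974 0.1372] ff 118.63364338874817
```

Request:
move_arm(
  series=[
    {"dx":-0.0009,"dy":0,"dz":0.0003,"rx":0,"ry":0,"rz":0},
    {"dx":-0.0009,"dy":0,"dz":0.0003,"rx":0,"ry":0,"rz":0},
    {"dx":-0.0009,"dy":0,"dz":0.0003,"rx":0,"ry":0,"rz":0},
  ],
)

```text
time_s: 14.7
tcp_pos: [0.6052, 0.0643, 0.1262]
ee_rot: [0.156, 2.799, -0.032]
force: [-19.7, 1.0, 7.8]
opening: 0.0115
finger_force: 119.9
```

```bash
python3 st.py
```

```text
t 14.7 grasp in rack [-0.0458  0.0024  0.1439] tray ~ [0.0687 0.0024 0.1102] err [ 0.2037  0.6112 -0.0438] F rack [-19.6416  -1.1742   7.7716] T [0.2083 2.3376 0.0628] ff 119.92220878601074
```

Request:
move_arm(
  series=[
    {"dx":-0.0009,"dy":0,"dz":0.0001,"rx":0,"ry":0,"rz":0},
  ],
)

```text
time_s: 14.8
tcp_pos: [0.6053, 0.0643, 0.1262]
ee_rot: [0.156, 2.801, -0.032]
force: [-21.5, 0.4, 9.5]
opening: 0.0113
finger_force: 120.4
```

```bash
python3 st.py
```

```text
t 14.8 grasp in rack [-0.0457  0.0024  0.1439] tray ~ [0.0688 0.0024 0.1102] err [ 0.2139  0.731  -0.0545] F rack [-21.4298  -2.0417   9.4533] T [0.1973 2.6992 0.0389] ff 120.35671949386597
```

Request:
move_arm(
  series=[
    {"dx":-0.0012,"dy":0,"dz":-0.0004,"rx":0,"ry":0,"rz":0},
    {"dx":-0.001,"dy":0,"dz":0,"rx":0,"ry":0,"rz":0},
  ],
)

```text
time_s: 15.0
tcp_pos: [0.6054, 0.0643, 0.1262]
ee_rot: [0.156, 2.806, -0.032]
force: [-28.5, 0.8, 10.0]
opening: 0.0115
finger_force: 120.6
```

```bash
python3 st.py
```

```text
t 15.0 grasp in rack [-0.0455  0.0024  0.1439] tray ~ [0.069  0.0024 0.1102] err [ 0.2329  0.9822 -0.0827] F rack [-28.3759  -2.3937  10.0286] T [0.1537 3.2929 0.005 ] ff 120.61168313026428
```

Request:
move_arm(
  series=[
    {"dx":-0.001,"dy":0,"dz":0,"rx":0,"ry":0,"rz":0},
    {"dx":-0.0005,"dy":0,"dz":0,"rx":0,"ry":0,"rz":0},
    {"dx":0,"dy":0,"dz":0,"rx":0,"ry":0,"rz":0},
  ],
)

```text
time_s: 15.3
tcp_pos: [0.6056, 0.0642, 0.1262]
ee_rot: [0.156, 2.809, -0.033]
force: [-31.3, 0.9, 11.7]
opening: 0.0116
finger_force: 121.1
```

```bash
python3 st.py
```

```text
t 15.3 grasp in rack [-0.0453  0.0023  0.1439] tray ~ [0.0692 0.0023 0.1102] err [ 0.2532  1.1532 -0.1015] F rack [-31.1814  -2.5828  11.7104] T [ 0.0839  3.6791 -0.0405] ff 121.06626391410828
```

Contact confirmed: 3.5 mm of further command moved it 0.4 mm, and force rose from 9 N drag to 31 N. The origin is at x ≈ 69 mm, within the home range. I'll relax the push, then release.

Request:
move_arm(
  series=[
    {"dx":0.0015,"dy":0,"dz":-0.0007,"rx":0,"ry":0,"rz":0},
    {"dx":0.0015,"dy":0,"dz":-0.0006,"rx":0,"ry":0,"rz":0},
    {"dx":0.001,"dy":0,"dz":-0.0004,"rx":0,"ry":0,"rz":0},
    {"dx":0,"dy":0,"dz":0,"rx":0,"ry":0,"rz":0},
  ],
)

```text
time_s: 15.7
tcp_pos: [0.6056, 0.064, 0.1282]
ee_rot: [0.156, 2.798, -0.033]
force: [-8.6, -0.2, -1.6]
opening: 0.0113
finger_force: 118.6
```

```bash
python3 st.py
```

```text
t 15.7 grasp in rack [-0.0454  0.0021  0.1459] tray ~ [0.0691 0.0021 0.1122] err [ 0.2301  0.5161 -0.0586] F rack [-8.5175 -1.163  -1.5925] T [0.0263 1.5894 0.1525] ff 118.55470061302185
```

Request:
move_arm(
  series=[
    {"dx":0.0005,"dy":0,"dz":0.001,"rx":0,"ry":0,"rz":0},
    {"dx":0,"dy":0,"dz":0,"rx":0,"ry":0,"rz":0},
  ],
)

```text
time_s: 15.9
tcp_pos: [0.6055, 0.064, 0.1272]
ee_rot: [0.156, 2.798, -0.033]
force: [-10.3, -1.1, 0.6]
opening: 0.0112
finger_force: 118.5
```

Request:
move_arm(
  series=[
    {"dx":0,"dy":0,"dz":0,"rx":0,"ry":0,"rz":0},
    {"dx":0,"dy":0,"dz":0,"rx":0,"ry":0,"rz":0},
    {"dx":0,"dy":0,"dz":0,"rx":0,"ry":0,"rz":0},
    {"dx":0,"dy":0,"dz":0,"rx":0,"ry":0,"rz":0},
    {"dx":0,"dy":0,"dz":0,"rx":0,"ry":0,"rz":0},
    {"dx":0,"dy":0,"dz":0,"rx":0,"ry":0,"rz":0},
    {"dx":0,"dy":0,"dz":0,"rx":0,"ry":0,"rz":0},
    {"dx":0,"dy":0,"dz":0,"rx":0,"ry":0,"rz":0},
  ],
  claw=1,
)

```text
time_s: 16.7
tcp_pos: [0.6086, 0.0638, 0.1299]
ee_rot: [0.157, 2.789, -0.032]
force: [-0.5, -0.5, -0.3]
opening: 0.0854
finger_force: 0.0
```

```bash
python3 st.py
```

```text
t 16.7 grasp in rack [-0.0425  0.0022  0.1474] tray ~ [0.072  0.0022 0.1137] err [0.1886 0.0303 0.007 ] F rack [-0.4549 -0.5093 -0.2913] T [0.0138 0.146  0.0167] ff 0.0
```

Request:
move_arm(
  series=[
    {"dx":0,"dy":0,"dz":-0.008,"rx":0,"ry":0,"rz":0},
    {"dx":0.003,"dy":0,"dz":-0.012,"rx":0,"ry":0,"rz":0},
    {"dx":0.003,"dy":0,"dz":-0.015,"rx":0,"ry":0,"rz":0},
    {"dx":0.005,"dy":0,"dz":-0.015,"rx":0,"ry":0,"rz":0},
    {"dx":0.01,"dy":0,"dz":-0.02,"rx":0,"ry":0,"rz":0},
    {"dx":0.02,"dy":0,"dz":-0.02,"rx":0,"ry":0,"rz":0},
    {"dx":0.03,"dy":0,"dz":-0.02,"rx":0,"ry":0,"rz":0},
    {"dx":0.03,"dy":0,"dz":-0.02,"rx":0,"ry":0,"rz":0},
    {"dx":0.03,"dy":0,"dz":-0.01,"rx":0,"ry":0,"rz":0},
    {"dx":0.02,"dy":0,"dz":0,"rx":0,"ry":0,"rz":0},
    {"dx":0,"dy":0,"dz":0,"rx":0,"ry":0,"rz":0},
    {"dx":0,"dy":0,"dz":0,"rx":0,"ry":0,"rz":0},
  ],
)

```text
time_s: 17.9
tcp_pos: [0.4206, 0.0854, 0.2107]
ee_rot: [0.157, 2.787, -0.032]
force: [-0.3, 0.0, -1.0]
opening: 0.0855
finger_force: 0.0
```

```bash
python3 st.py; python3 - <<'E'
from h import *
from plant import read_camera
a=read_camera("top");b=read_camera("scene")
o=np.zeros((600,800,3),np.uint8)
o[:,:400]=cv2.resize(a[75:225,180:280],None,fx=4,fy=4,interpolation=2);o[:,400:]=cv2.resize(b[110:260,255:355],None,fx=4,fy=4,interpolation=2)
cv2.imwrite("pics/end.png",cv2.convertScaleAbs(o,alpha=1.5))
q=[.6443,.0576,-.1117]
P=w(q,[(.0695-.138,0,.144),(.0695-.0825,.075,.133),(.0695-.0825,-.075,.133)])
print((proj("top",P)-[180,75])*4,(proj("scene",P)-[255,110])*4+[400,0])
E
```

```text
t 17.9 grasp in rack [-0.2318  0.0027  0.2282] tray ~ [-0.1173  0.0027  0.1945] err [ 0.1837 -0.0816  0.004 ] F rack [-0.3413  0.0078 -0.9503] T [ 0.0429  0.1191 -0.0393] ff 0.0
[[179.38383984 455.80896916]
 [ 77.20182102 361.50338295]
 [304.45832252 388.85680919]] [[457.3693963  283.7917654 ]
 [563.92410804 264.0905363 ]
 [461.30588298 386.46343043]]
```

View pics/end.png

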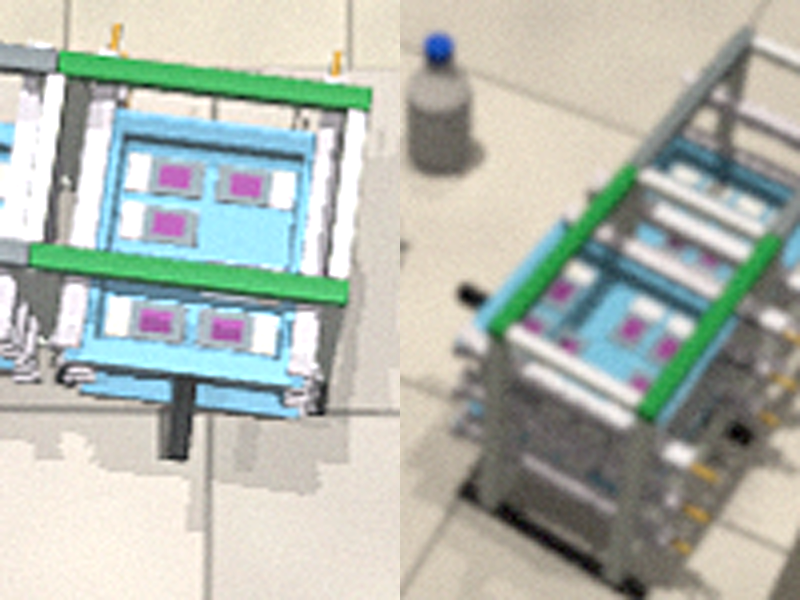

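The handle end shows at (173,460) in the top panel and (465,293) in the scene panel, within about 2.5 px of where a home tray on the middle pair should be. The blue trays and the bottle are where they were, and the hand is clear, so I'm handing in.

```bash
python3 -c "
from plant import close_job
print(close_job())"
```

```text
the job is handed in; nothing more can be done
None
```

The steel tray is loaded on the green bay's free middle runner pair, pushed past the clips until it bore on the end buffers (31 N against about 9 N of clip drag), then released with the hand clear; in the last picture the other trays and the bottle look unmoved, and the job is handed in at about 18 s.

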